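# Nudge the last enamelled brooch into its recess on the nest board

### The job

Five of the six round recesses in the wooden board already hold a brooch; the red brooch lies loose on the board's bare front margin. With the fingertips, gently push the red brooch along the board and over the rim of the one empty recess until it drops in and lies flat, without pinching it or picking it up. Leave the five other brooches sitting in their recesses and the pot, jar and tweezers where they are.

Things in the scene. Friction and masses are not known exactly. Their poses are not given: they have to be found in the camera images.
- board: Fixed pale wooden board, 220 mm (its x, front to back) by 240 mm (y), 22 mm high. Origin: centre of its underside. Six round recesses 50 mm across, 5 mm deep, 1.5 mm chamfer, green floor: front row at board x = +6 mm, back row at x = +70 mm, each at y = -64, 0, +64 mm. The front strip from x = -110 mm to the front row is bare and smooth. Only a front-row recess is ever empty.
- empty_recess: The empty recess, seen as bare green felt floor 47 mm across. Origin: centre of the recess floor, 5 mm below the board's top face. Fixed to the board; which of the three front recesses it is changes from run to run.
- red_brooch: Loose brass disc, red enamel face up, 46 mm across, 8 mm thick, 40 to 85 g, flat on the board's front margin. Origin: centre of its underside. It slides, does not roll, when pushed at its edge; it tips into the recess once its centre is within about 10 mm of the recess centre and drops fully when pushed to within 2 mm. Seated, it stands 3 mm proud of the board with 2 mm play all round.
- blue_brooch_1: Blue brooch of the same size, seated in the front row, standing 3 mm proud. Origin: centre of its underside.
- white_brooch_1: White brooch of the same size, seated in the front row, standing 3 mm proud. Origin: centre of its underside.
- white_brooch_2: White brooch of the same size, seated in the back row (board y = -64 mm). Origin: centre of its underside.
- blue_brooch_2: Blue brooch of the same size, seated in the back row (board y = 0). Origin: centre of its underside.
- white_brooch_3: White brooch of the same size, seated in the back row (board y = +64 mm). Origin: centre of its underside.
- pot: Clear plastic sample pot, 38 mm across, 30 mm high, standing on the bench behind the board. Origin: centre of its underside.
- jar: Capped glass jar, 56 mm across, 75 mm high, standing on the bench behind the board. Origin: centre of its underside.
- tweezers: Steel tweezers, 130 mm long, 8 mm high, lying on the bench beside the board on its -y side. Origin: near their middle, on the bench.
There are look-alikes about, which are no part of the job. What is shaped like the red_brooch but black or purple is not meant.

How it is judged:
By the outcome, as a careful person would: the job done as asked, in the order asked, and still so for the second after the job is handed in, with the robot touching nothing.
It also fails if it takes over 51 s, if anything falls off the work surface, if the arm or the gripper's body presses on something with over 40 N, if the wrist force passes 120 N, or if a joint passes its speed limit or range.

### The arm

A 7-joint arm with a two-finger parallel gripper is mounted at the origin on the work surface. World frame = base frame: x ahead of the robot, y to its left, z up, the work surface at z = 0. Lengths are in m, angles in degrees, forces in N, time in s.
With the tool pointing down it reaches from about 0.425 to 0.875 m from the base axis. Payload 4.7 kg.
Tool frame: the origin (TCP) lies midway between the tips of the shut fingers; the grasp point (between the pads) lies env.grip_point_offset behind it (env.grip_point_offset is the distance from the TCP to the grasp point, in m); x points along the fingers, y is the direction in which the jaws open and shut, and the axes are right-handed (so a half turn about x gives the same grasp; the last joint's range is limited). The gripper opens to 87 mm and grips with 3 to 60 N. Pads are 19 mm wide; open, the fingers measure 117 mm over their backs; the gripper's body (75 mm by 190 mm) begins 51 mm behind the grasp point.
Start: joints at [64.234, 18.392, -4.016, 83.108, 1.295, 78.541, -3.26], TCP at [0.291, -0.581, 0.223] pointing down, gripper open.
Joint ranges: [-163.93, 163.93], [-17.29, 119.83], [-79.2, 71.16], [3.27, 140.29], [-89.18, 269.18], [5.43, 117.66], [-154.24, 154.24]. Speed limits (degrees/s): [147.25, 147.25, 180, 180, 180, 180, 180].

### API

Orientations are given as [roll, pitch, yaw] about the fixed x, y, z axes, in that order (R = Rz(yaw) Ry(pitch) Rx(roll)).
In Python, from cell import readout, read_camera, camera_params, sign_off, spot_in, pinpoint, env gives the robot as it stands.
- The arm moves only by the shell command python3 -m pendant 'ROWS' [OPENING] [FORCE]. ROWS is a JSON object of lists of equal length, an entry for each row: "xyz": the shift along the world's x, y, z in m, a list of three; "turn": the turn about the world's z in rad. A call has 1 to 10 rows; each row shifts and turns the pose as measured when the row begins; what a row does not reach is not made up. A row lasts 1/8 s, in which the tool goes at most 62.5 mm and 10.7 degrees, less where a joint would pass 70% of its speed; a pose out of reach is approached as far as the arm can. A call is refused whole if a number of a shift passes 0.0625 or a number of a turn 0.188, either way. A call with a gripper value outside its range is refused whole. OPENING is the opening, from 0 (shut) to 1 (fully open), set as the call begins (- or left out, the last holds). The fingers move at their own pace and stop on an object; FORCE is the grip in N (left out, the last holds). Time passes only in rows, so rows that do not move let the fingers close. It gives the time, the measured TCP pose, the force and the opening at its end, in the units of the state.
- readout.get_obs(): the state, without advancing time (a new reading comes with each control period).
- read_camera(name): name is "side" or "top" or "wrist"; returns the picture (480x640x3 uint8, red, green, blue); there is no depth.
- camera_params(name): a dict with "fx", "fy", "cx", "cy" (pixels), "k1" (the pictures are not rectified: a ray, as slopes to the right and down, at radius r is drawn at 1 + k1 r^2 times it, then the intrinsics apply), "rvec" (rotation vector, rad) and "tvec" (3), from world to camera coordinates, as OpenCV has them; the wrist camera has in their place "hand_eye" (4x4, takes a point from camera to tool coordinates, whose origin is the TCP and whose axes are the tool frame's). Camera axes: x right, y down, z forward; pixel columns grow to the right and rows downward; lengths in m; the calibration is good to about 2 mm. A picture is of the moment at which its call begins: read the wrist's pose just before it. camera_params takes no time and is no camera call.
- sign_off(): hands the job in, once; it reports no verdict.
Trained networks look in the newest picture that a camera, given by its name, has taken for a name from the list of things; names that differ only in an ending like _2 or _b are one class to them, and where a whole thing is asked for, a point or a joint stands for the part that bears it (a point fixed in the world has none). Each returns a list of dicts, best first, with "score" (0 to 1); they miss things now and then, are a little off and sometimes report something else, mostly with a low value. They report only what shows in the picture. A call takes as long as a camera call. They do not tell look-alikes from the thing itself.
- spot_in(camera, name): "at" ([x, y, z] in m, in the coordinates of the camera as it stood for that picture, good to about 4 mm: the middle of the surface that is visible of it).
- pinpoint(camera, name): "at" ([x, y, z] in m, in the coordinates of the camera as it stood for that picture, good to about 4 mm: a listed point, or the origin of a listed thing).
The state is a dict: "time_s": time; "qpos": joint angles; "joint_velocities": joint speeds; "effort": joint torques, N m; "tool_pos": TCP position; "tool_rot": TCP orientation; "force": force on the tool from outside, world axes, zero at the start; "wrist_torque": the same for the moment, N m; "grip_width": finger opening in m.
Only numpy, scipy, OpenCV 4.12 (cv2) and the standard library are available. Lean on these libraries where they do the work, as an engineer would, in place of code of your own. Each camera call takes 0.05 s, during which the arm holds its last target.

## Working session

There is one attempt and no reset: what is moved stays moved. The work goes in short steps, Python scripts to look and compute and a shell command to move; the robot and the scene stay as the last step left them, time stands still between calls to the robot, and variables do not carry over. Pictures are saved under pics/ and viewed, and the job is handed in when it is done.

```bash
mkdir -p pics; ls
python3 - <<'E'
from cell import readout, read_camera, camera_params, env
import cv2
o=readout.get_obs(); print(o['time_s'],o['tool_pos'],o['tool_rot'],o['force'],o['grip_width'],env.grip_point_offset)
for n in('top','side'):
    cv2.imwrite(f'pics/{n}0.png',read_camera(n)[:,:,::-1]); print(camera_params(n))
E
```

```text
pics
0.0 [ 0.29045436 -0.58086143  0.22147506] [-85.55571411  89.8912002  121.02100692] [-0.04560813 -0.86872945 -0.25140586] 0.08726184395618779 0.0187
{'fx': 611.8126329200371, 'fy': 611.8126329200371, 'cx': 316.41844361155796, 'cy': 237.97947044860223, 'k1': 0.03286167344189777, 'rvec': array([ 2.16684321, -2.12910657,  0.1687004 ]), 'tvec': array([-0.04728101,  0.55387582,  0.96231176])}
{'fx': 553.7952747189304, 'fy': 553.7952747189304, 'cx': 318.28639570084675, 'cy': 234.45543962126462, 'k1': -0.08778699411926177, 'rvec': array([ 0.1364229 , -2.79945564,  1.28845324]), 'tvec': array([0.55058007, 0.10655437, 0.93755281])}
```

View pics/top0.png

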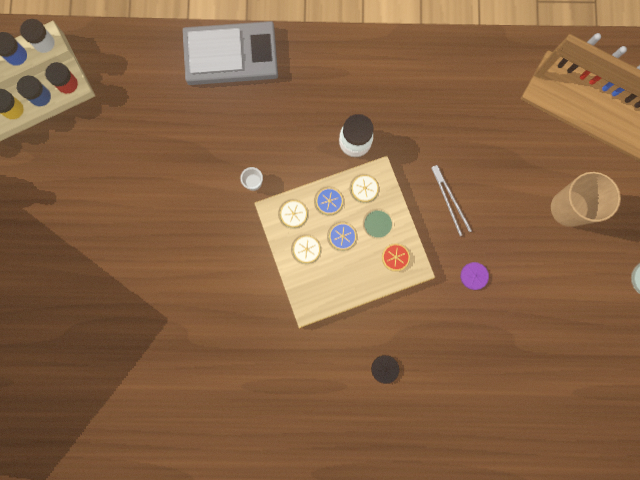

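View pics/side0.png

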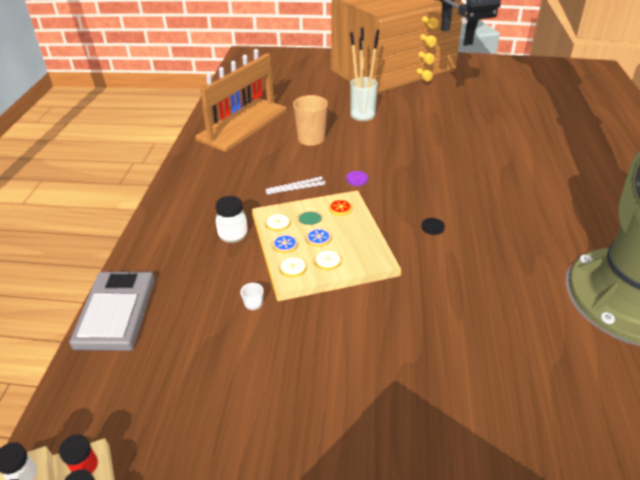

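The top view shows the empty green recess at about (377,224), and a red disc on the board margin at (396,258). The look-alikes lie off the board: purple at (475,276) and black at (385,369). The red disc matches on colour and position. Next I'll measure it and confirm with a crop.

```bash
cat > h.py <<'E'
import numpy as np, cv2
from cell import readout, read_camera, camera_params, spot_in, pinpoint
def RT(n):
    p=camera_params(n); return p,cv2.Rodrigues(p['rvec'])[0],p['tvec']
def pix2w(n,uv,z):
    p,R,t=RT(n)
    d=np.array([(uv[0]-p['cx'])/p['fx'],(uv[1]-p['cy'])/p['fy']]); s=d.copy()
    for _ in range(20): s=d/(1+p['k1']*(s@s))
    r=R.T@np.array([s[0],s[1],1]); c=-R.T@t
    return c+r*(z-c[2])/r[2]
def w2pix(n,X):
    p,R,t=RT(n); q=R@np.asarray(X)+t; s=q[:2]/q[2]; s=s*(1+p['k1']*(s@s))
    return np.array([p['fx']*s[0]+p['cx'],p['fy']*s[1]+p['cy']])
def cam2w(n,a):
    p,R,t=RT(n); return R.T@(np.asarray(a)-t)
def blob(img,lo,hi,near,hmin=0):
    hsv=cv2.cvtColor(img,cv2.COLOR_RGB2HSV); m=cv2.inRange(hsv,np.array(lo),np.array(hi))
    m=cv2.morphologyEx(m,cv2.MORPH_CLOSE,np.ones((7,7)))
    k,l,st,c=cv2.connectedComponentsWithStats(m)
    best=[(np.hypot(*(c[i]-near)),i) for i in range(1,k) if st[i,4]>60]
    i=min(best)[1]
    cs,_=cv2.findContours((l==i).astype(np.uint8),cv2.RETR_EXTERNAL,cv2.CHAIN_APPROX_NONE)
    return cv2.fitEllipse(max(cs,key=len)),st[i,4]
E
python3 - <<'E'
from h import *
img=read_camera('top'); side=read_camera('side')
cv2.imwrite('pics/crop0.png',cv2.resize(img[140:340,240:500,::-1],None,fx=3,fy=3,interpolation=cv2.INTER_CUBIC)[:600,:780])
for cam,im,rn,gn in(('top',img,(396,258),(377,224)),('side',side,(341,206),(310,218))):
    e,a=blob(im,(0,150,120),(8,255,255),rn); print(cam,'red',e,a,pix2w(cam,e[0],.030))
    e,a=blob(im,(50,40,40),(90,255,255),gn); print(cam,'green',e,a,pix2w(cam,e[0],.017))
for n in('red_brooch','empty_recess','board','blue_brooch_1','white_brooch_1'):
    for r in pinpoint('top',n)[:3]: print(n,r['score'],cam2w('top',r['at']),w2pix('top',cam2w('top',r['at'])))
# board corners
for c in((388,157),(255,204),(299,327),(434,277)): print(pix2w('top',c,.022))
for c in((365,188),(329,201),(293,213),(342,236),(306,249)): print('br',pix2w('top',c,.025))
E
```

```text
top red ((395.67236328125, 256.81854248046875), (22.239891052246094, 23.305458068847656), 101.13044738769531) 439 [ 0.52724262 -0.16913872  0.03      ]
top green ((377.8259582519531, 223.6472930908203), (24.91921043395996, 25.181121826171875), 84.78402709960938) 528 [ 0.5846255  -0.14093791  0.017     ]
side red ((340.0683288574219, 205.61695861816406), (9.740568161010742, 17.503173828125), 91.60365295410156) 152 [ 0.52781538 -0.1713533   0.03      ]
side green ((309.6866149902344, 217.7281494140625), (11.118866920471191, 21.08765411376953), 87.37225341796875) 207 [ 0.5854458  -0.14427991  0.017     ]
red_brooch 0.89 [ 3.45795440e-01 -1.57282740e-01 -1.11122685e-04] [386.37267157 367.73912645]
red_brooch 0.81 [ 5.01872082e-01 -3.04877348e-01  1.20021488e-04] [473.46899049 275.23469416]
red_brooch 0.66 [ 0.52650069 -0.16673941  0.02073294] [393.46965966 257.88686635]
empty_recess 0.79 [ 0.58516178 -0.13917158  0.01799417] [376.84366418 223.21413196]
board 0.91 [ 0.55917351 -0.08233651  0.0035933 ] [342.54577935 239.09501961]
blue_brooch_1 0.95 [ 0.62477172 -0.0606948   0.01740528] [330.62544662 199.42602661]
blue_brooch_1 0.62 [ 0.56357786 -0.08273628  0.01679375] [343.21703133 235.36497409]
white_brooch_1 0.97 [ 0.54146104 -0.02172562  0.01386355] [306.7258442  247.96938886]
white_brooch_1 0.9 [ 0.59662226 -0.00254651  0.01864809] [295.96766779 214.97975735]
white_brooch_1 0.69 [ 0.64033938 -0.11433108  0.01859559] [362.34389167 190.8764468 ]
[ 0.69947536 -0.15747074  0.022     ]
[0.61349258 0.06672789 0.022     ]
[ 0.40982035 -0.01167839  0.022     ]
[ 0.4956964  -0.23367173  0.022     ]
br [ 0.6439129  -0.11825916  0.025     ]
br [ 0.62038327 -0.05777046  0.025     ]
br [0.59871193 0.00232602 0.025     ]
br [ 0.5611975  -0.08029489  0.025     ]
br [ 0.53823273 -0.0206487   0.025     ]
```

View pics/crop0.png

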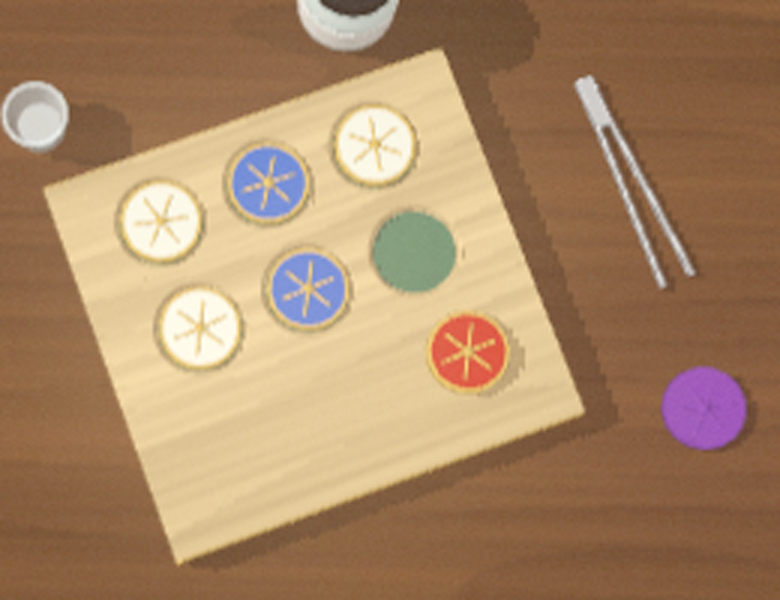

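The crop confirms it: the red brooch is at crop (468,352), on the board margin, and the bare green recess is at (414,251). Both cameras agree to within 3 mm. The push is about 64 mm at roughly 25.6°. Next is the tool's yaw.

```bash
cat >> h.py <<'E'
from scipy.spatial.transform import Rotation as Ro
def tool():
    o=readout.get_obs(); R=Ro.from_euler('xyz',o['tool_rot'],degrees=True).as_matrix()
    y=R[:,1]; return o,R,np.degrees(np.arctan2(y[1],y[0]))
E
python3 - <<'E'
from h import *
o,R,a=tool(); print(R.round(3),a,o['qpos'])
p=camera_params('wrist'); print(p['hand_eye'])
E
```

```text
[[-0.     0.447 -0.894]
 [ 0.    -0.894 -0.447]
 [-1.    -0.     0.   ]] -63.42372116013167 [64.23404826 18.39685562 -4.01709506 83.11231887  1.29508331 78.54225784
 -3.25953525]
[[ 4.14597799e-04 -2.79317892e-01  9.60198596e-01 -1.62450402e-01]
 [ 9.99999754e-01  6.58794386e-04 -2.40142653e-04  5.47019587e-04]
 [-5.65497305e-04  9.60198459e-01  2.79318097e-01 -7.61207652e-02]
 [ 0.00000000e+00  0.00000000e+00  0.00000000e+00  1.00000000e+00]]
```

The jaw axis is already perpendicular to the push, within about 1°. I'll move over at height with the fingers set about 24 mm apart, so the two tips cradle the disc's edge and don't grip it.

```bash
python3 -m pendant '{"xyz":[[0.025,0.049,0],[0.025,0.049,0],[0.025,0.049,0],[0.025,0.049,0],[0.025,0.049,0],[0.025,0.049,0],[0.025,0.049,0],[0.025,0.049,0],[0,0,0]],"turn":[0,0,0,0,0,0,0,0,-0.017]}' 0.28 10
```

```text
time_s: 1.58
tool_pos: [0.4937, -0.1763, 0.2239]
tool_rot: [110.0, 89.7, -44.6]
force: [-0.3, -0.3, -0.5]
grip_width: 0.0247
```

```bash
python3 -m pendant '{"xyz":[[-0.004,-0.008,-0.05],[-0.004,-0.006,-0.05],[0,0,-0.04],[0,0,-0.03],[0,0,0]],"turn":[0,0,0,0,0]}'
python3 - <<'E'
from h import *
o,R,a=tool(); print(a,o['tool_pos'],o['tool_pos']-np.array([.5275,-.170,0]))
cv2.imwrite('pics/w1.png',read_camera('wrist')[:,:,::-1])
cv2.imwrite('pics/t1.png',cv2.resize(read_camera('top')[190:340,290:490,::-1],None,fx=4,fy=4))
E
```

```text
time_s: 2.2
tool_pos: [0.4845, -0.195, 0.0512]
tool_rot: [103.4, 89.4, -51.4]
force: [0.4, 0.4, -0.6]
grip_width: 0.0246
-64.76807858059611 [ 0.48446216 -0.1949603   0.05119369] [-0.04303784 -0.0249603   0.05119369]
```

View pics/w1.png

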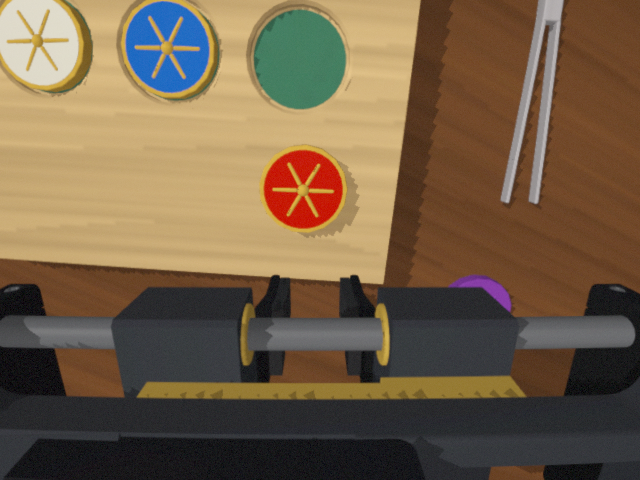

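View pics/t1.png

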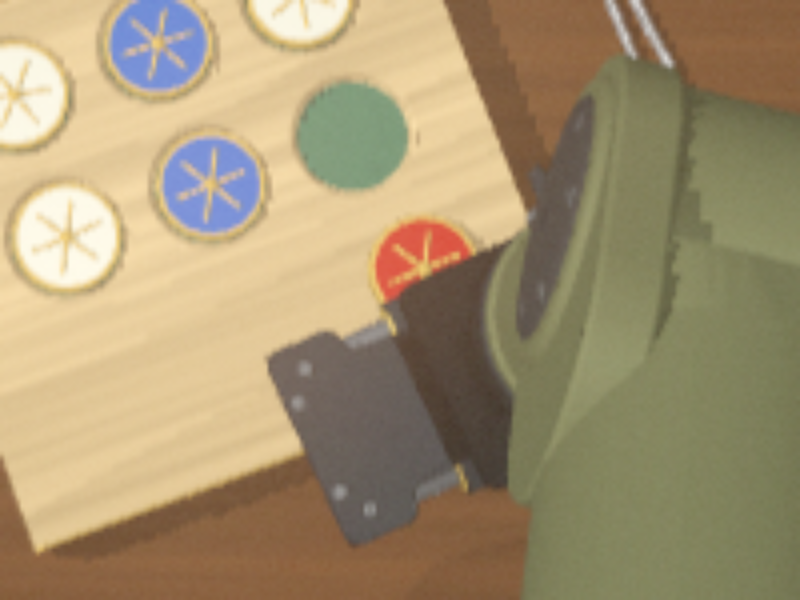

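The wrist view shows red at (304,190) and the empty recess at (299,60). The fingers straddle about x=314, on the bare margin. I'll measure both in the tool frame.

```bash
cat >> h.py <<'E'
def wpix(uv,z):
    o,R,a=tool(); p=camera_params('wrist'); H=p['hand_eye']
    d=np.array([(uv[0]-p['cx'])/p['fx'],(uv[1]-p['cy'])/p['fy']]); s=d.copy()
    for _ in range(20): s=d/(1+p['k1']*(s@s))
    r=R@(H[:3,:3]@np.array([s[0],s[1],1])); c=o['tool_pos']+R@H[:3,3]
    return c+r*(z-c[2])/r[2]
E
python3 - <<'E'
from h import *
o,R,a=tool(); im=read_camera('wrist')
X=[]
for nm,lo,hi,n,z in(('red',(0,150,120),(8,255,255),(304,190),.030),('green',(50,40,40),(90,255,255),(299,60),.017)):
    e,ar=blob(im,lo,hi,n); w=wpix(e[0],z); X.append(w); d=w-o['tool_pos']; print(nm,e,w,'tool y,z(fwd)',d@R[:,1],-d@R[:,2])
print(X[1]-X[0],np.degrees(np.arctan2(*(X[1]-X[0])[[1,0]])))
print('z axis',R[:,2])
E
```

```text
red ((299.5572814941406, 192.24034118652344), (75.04264831542969, 75.70230865478516), 122.16101837158203) [ 0.52755291 -0.16906435  0.03      ] tool y,z(fwd) -0.007093170460322869 0.04777356434513835
green ((296.04437255859375, 64.95046997070312), (88.6083755493164, 95.79518127441406), 175.0137176513672) [ 0.58525589 -0.1401653   0.017     ] tool y,z(fwd) -0.008814396389973223 0.11220678575687915
[ 0.05770298  0.02889904 -0.013     ] 26.602811809231405
z axis [-0.90441758 -0.42660092 -0.00636336]
```

```bash
python3 -m pendant '{"xyz":[[0.003,0.006,0],[0,0,-0.015],[0,0,-0.010],[0,0,0]],"turn":[0.024,0,0,0]}'
python3 - <<'E'
from h import *
o,R,a=tool(); im=read_camera('wrist')
cv2.imwrite('pics/w2.png',im[:,:,::-1])
for nm,lo,hi,n,z in(('red',(0,150,120),(8,255,255),(304,190),.030),('green',(50,40,40),(90,255,255),(299,60),.017)):
    e,ar=blob(im,lo,hi,n); w=wpix(e[0],z); d=w-o['tool_pos']; print(nm,e,w,'tool y,fwd',d@R[:,1],-d@R[:,2])
print('z axis',R[:,2],o['tool_pos'],o['force'])
E
```

```text
time_s: 2.85
tool_pos: [0.4934, -0.19, 0.0315]
tool_rot: [117.8, 88.6, -35.4]
force: [-0.4, 0.5, -1.1]
grip_width: 0.0243
red ((305.772705078125, 215.9999237060547), (82.71397399902344, 84.56758117675781), 92.19723510742188) [ 0.52708093 -0.16917479  0.03      ] tool y,fwd -0.003446577556345773 0.039384747245122684
green ((305.4346618652344, 74.23799133300781), (99.33222961425781, 106.63911437988281), 176.1378173828125) [ 0.5846253  -0.14036229  0.017     ] tool y,fwd -0.0035499490830029163 0.10358992520951536
z axis [-0.8928182  -0.45027881 -0.01116452] [ 0.49343184 -0.18995992  0.03151181] [-0.44402005  0.46757375 -1.14097788]
```

View pics/w2.png

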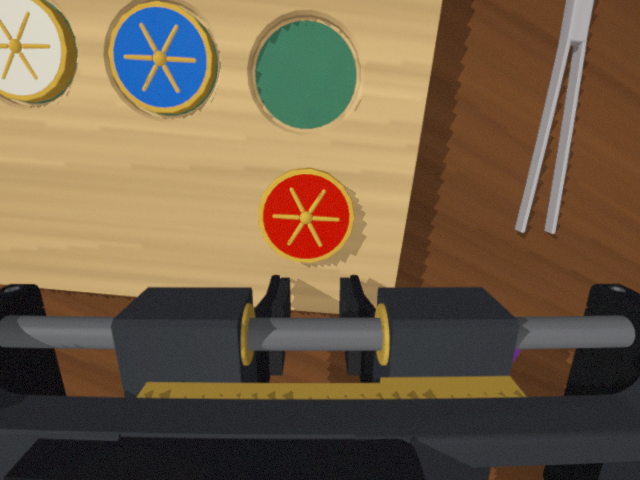

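```bash
python3 -m pendant '{"xyz":[[-0.005,0.001,0],[0,0,-0.006],[0,0,0]],"turn":[0,0,0]}'
python3 - <<'E'
from h import *
o,R,a=tool(); im=read_camera('wrist')
for nm,lo,hi,n,z in(('red',(0,150,120),(8,255,255),(304,190),.030),('green',(50,40,40),(90,255,255),(299,60),.017)):
    e,ar=blob(im,lo,hi,n); w=wpix(e[0],z); d=w-o['tool_pos']; print(nm,w,'tool y,fwd',d@R[:,1],-d@R[:,2])
print('z axis',R[:,2],o['tool_pos'],o['force'])
E
```

```text
time_s: 3.28
tool_pos: [0.4883, -0.1892, 0.0257]
tool_rot: [117.8, 88.6, -35.4]
force: [0.2, 0.4, 0.1]
grip_width: 0.0242
red [ 0.52715246 -0.16912291  0.03      ] tool y,fwd -0.0003837659064546148 0.043811562391928356
green [ 0.58467696 -0.14031171  0.017     ] tool y,fwd -0.000529465677083654 0.10799356239841411
z axis [-0.89298666 -0.44993562 -0.01152225] [ 0.48827853 -0.18923253  0.02569344] [0.20592677 0.36808403 0.13599803]
```

```bash
python3 -m pendant '{"xyz":[[0,0,-0.0015],[0.0045,0.0023,0],[0.0045,0.0023,0],[0.0045,0.0023,0],[0.0045,0.0023,0],[0.0045,0.0023,0],[0.0045,0.0023,0],[0.0045,0.0023,0],[0.0045,0.0023,0],[0,0,0]],"turn":[0,0,0,0,0,0,0,0,0,0]}'
cat > m.py <<'E'
from h import *
import sys
o,R,a=tool(); im=read_camera('wrist'); cv2.imwrite(sys.argv[1],im[:,:,::-1])
for nm,lo,hi,n,z in(('red',(0,150,120),(8,255,255),(304,190),.030),('green',(50,40,40),(90,255,255),(299,60),.017)):
    e,ar=blob(im,lo,hi,n); w=wpix(e[0],z); d=w-o['tool_pos']; print(nm,e,w,'tool y,fwd',d@R[:,1],-d@R[:,2])
print('z axis',R[:,2],o['tool_pos'],o['force'])
E
python3 m.py pics/w3.png
```

```text
time_s: 4.58
tool_pos: [0.528, -0.1694, 0.0247]
tool_rot: [119.3, 88.5, -34.0]
force: [-0.7, -0.7, -0.3]
grip_width: 0.0243
red ((314.7729797363281, 240.13021850585938), (83.1958999633789, 86.41657257080078), 84.32181549072266) [ 0.55423986 -0.15674832  0.03      ] tool y,fwd 0.0006782390681174956 0.029177261034028207
green ((311.8741760253906, 158.1317596435547), (86.05724334716797, 101.61446380615234), 87.99571228027344) [ 0.58624461 -0.13939912  0.017     ] tool y,fwd -0.0006992492300702784 0.06539764360420813
z axis [-0.89271902 -0.4504338  -0.01273339] [ 0.52799272 -0.16935614  0.02474212] [-0.73307823 -0.71533157 -0.27788489]
```

View pics/w3.png

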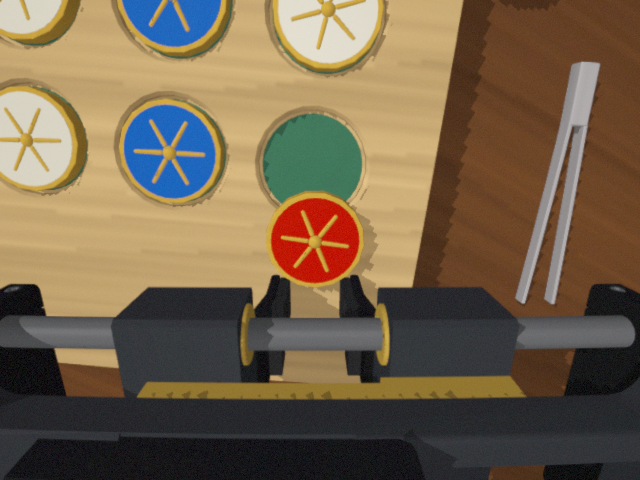

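The red brooch, at (315,240), is cradled and sliding straight towards the recess, with about 34 mm left to go.

```bash
python3 -m pendant '{"xyz":[[0.004,0.0022,-0.0007],[0.004,0.0022,0],[0.004,0.0022,0],[0.004,0.0022,0],[0.004,0.0022,0],[0.004,0.0022,0],[0,0,0]],"turn":[0,0,0,0,0,0,0]}'
python3 m.py pics/w4.png
```

```text
time_s: 5.5
tool_pos: [0.5533, -0.1555, 0.024]
tool_rot: [118.5, 88.5, -34.7]
force: [-0.7, 0.5, -0.6]
grip_width: 0.0244
red ((315.0108337402344, 238.85328674316406), (85.50335693359375, 86.25016784667969), 86.93547058105469) [ 0.58035427 -0.1425901   0.03      ] tool y,fwd 0.0007333332843151317 0.03003550869660702
green ((315.1933288574219, 256.160400390625), (109.55835723876953, 149.87342834472656), 178.04649353027344) [ 0.56921703 -0.1486539   0.017     ] tool y,fwd 0.0008444440049080369 0.017201324375107498
z axis [-0.89294145 -0.45000339 -0.01234987] [ 0.55332473 -0.15553466  0.02395797] [-0.65213221  0.47863523 -0.64814824]
```

View pics/w4.png

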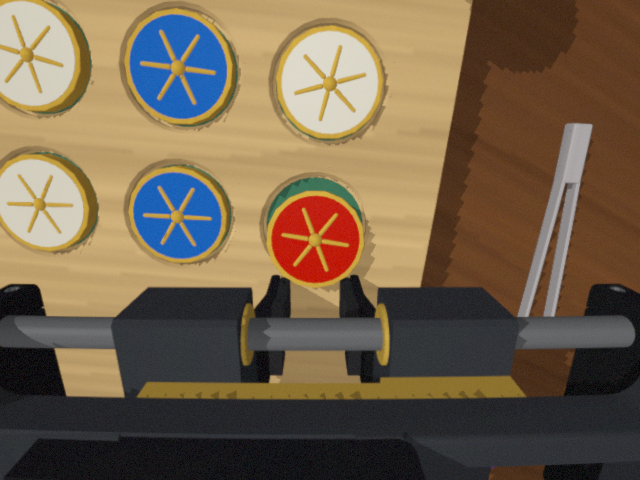

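Red (315,240) is over the rim with a green crescent still showing ahead of it. I'll push on in small steps.

```bash
python3 -m pendant '{"xyz":[[0.002,0.001,0],[0.002,0.001,0],[0.0015,0.0007,0],[0,0,0]],"turn":[0,0,0,0]}'
python3 m.py pics/w5.png
```

```text
time_s: 6.05
tool_pos: [0.5585, -0.1531, 0.0238]
tool_rot: [117.2, 88.5, -36.1]
force: [-0.2, -0.4, 0.1]
grip_width: 0.0241
red ((314.5576477050781, 238.69699096679688), (81.24819946289062, 84.58836364746094), 86.42146301269531) [ 0.58578093 -0.13984162  0.03      ] tool y,fwd 0.0005323399896747663 0.030388595219457786Traceback (most recent call last):
  File "m.py", line 5, in <module>
    e,ar=blob(im,lo,hi,n); w=wpix(e[0],z); d=w-o['tool_pos']; print(nm,e,w,'tool y,fwd',d@R[:,1],-d@R[:,2])
         ~~~~^^^^^^^^^^^^
  File "h.py", line 21, in blob
    i=min(best)[1]
      ~~~^^^^^^
ValueError: min() iterable argument is empty
```

View pics/w5.png

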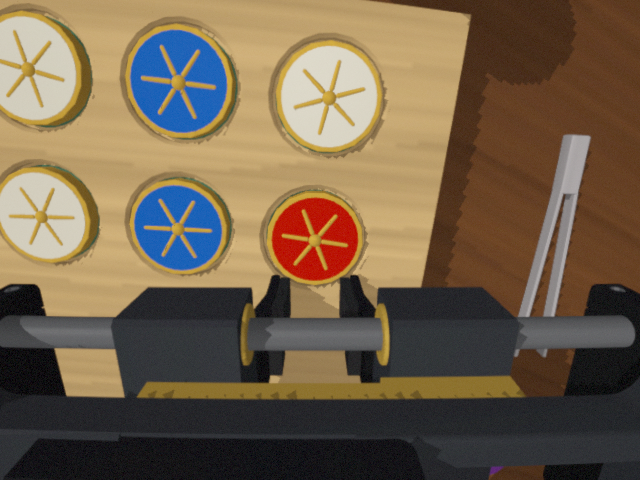

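Red (315,240) now looks like its seated blue neighbour at (178,228), with no green visible. I'll back off, rise clear and check.

```bash
python3 -m pendant '{"xyz":[[-0.009,-0.0045,0],[-0.009,-0.0045,0],[-0.018,-0.009,0.03],[-0.018,-0.009,0.05],[-0.01,-0.03,0.05],[0,-0.06,0.02],[0,-0.06,0],[0,-0.06,0],[0,-0.06,0],[0,0,0]],"turn":[0,0,0,0,0,0,0,0,0,0]}'
python3 - <<'E'
from h import *
t=read_camera('top'); s=read_camera('side')
cv2.imwrite('pics/t6.png',cv2.resize(t[140:340,240:500,::-1],None,fx=3,fy=3,interpolation=cv2.INTER_CUBIC))
cv2.imwrite('pics/s6.png',cv2.resize(s[170:310,200:420,::-1],None,fx=3.6,fy=3.6,interpolation=cv2.INTER_CUBIC))
e,a=blob(t,(0,150,120),(8,255,255),(377,224)); print(e,pix2w('top',e[0],.025))
e,a=blob(s,(0,150,120),(8,255,255),(310,218)); print(e,pix2w('side',e[0],.025))
E
```

```text
time_s: 7.35
tool_pos: [0.4816, -0.4618, 0.1795]
tool_rot: [105.4, 88.4, -48.1]
force: [0.0, 1.0, -0.6]
grip_width: 0.0244
((378.1451721191406, 222.55186462402344), (21.591461181640625, 22.93214225769043), 97.83150482177734) [ 0.58509262 -0.14060051  0.025     ]
((309.4674987792969, 215.0463409423828), (10.314727783203125, 17.818252563476562), 87.4721450805664) [ 0.58549053 -0.14267278  0.025     ]
```

View pics/t6.png

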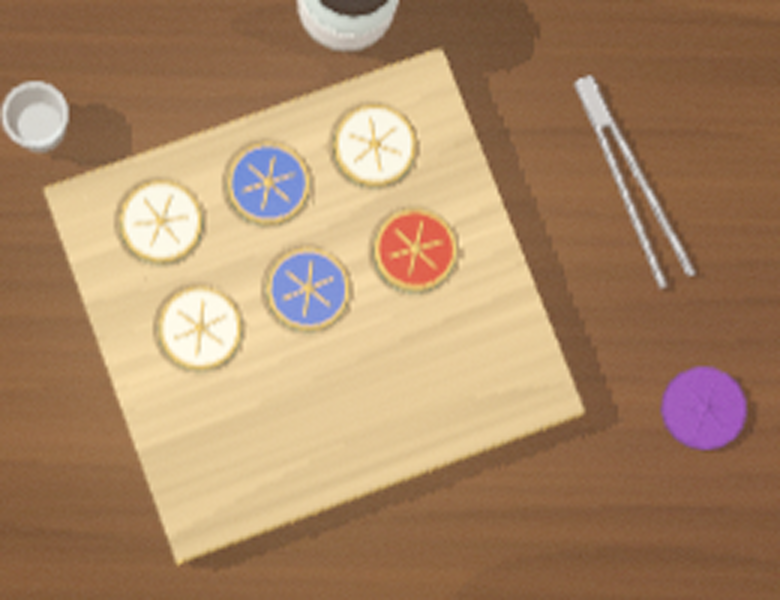

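View pics/s6.png

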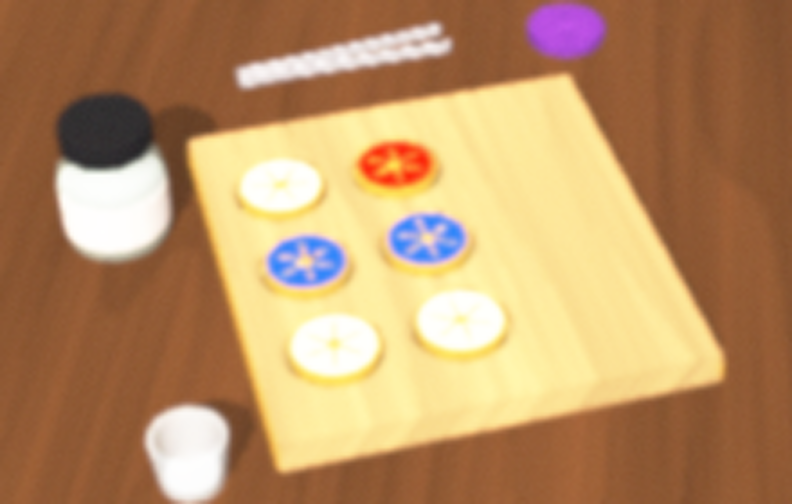

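Top view: red at (414,250) sits concentric in the recess and everything else is unmoved. I'll take one wrist close-up to check that it's flat.

```bash
python3 -m pendant '{"xyz":[[0,0.055,0],[0,0.055,0],[0,0.055,0],[0,0.055,0],[0,0.03,-0.03],[0,0,-0.03],[0,0,-0.03],[0,0,0]],"turn":[0,0,0,0,0,0,0,0]}'
python3 - <<'E'
from h import *
im=read_camera('wrist'); cv2.imwrite('pics/w7.png',im[:,:,::-1])
e,a=blob(im,(0,150,120),(8,255,255),(300,80)); print(e,wpix(e[0],.025))
u,v=map(int,e[0]); y0=max(0,v-75); x0=max(0,u-200)
cv2.imwrite('pics/w7c.png',cv2.resize(im[y0:y0+150,x0:x0+266,::-1],None,fx=3,fy=3,interpolation=cv2.INTER_CUBIC))
# triangulated height vs neighbours
e,a=blob(im,(105,120,80),(125,255,255),(u-140,v)); print('blue',e,wpix(e[0],.025))
t=read_camera('top'); s=read_camera('side')
from scipy.optimize import least_squares
for nm,lo,hi,a,b in(('red',(0,150,120),(8,255,255),(378,223),(309,215)),('blueF',(105,80,80),(125,255,255),(342,236),(319,237)),('blueB',(105,80,80),(125,255,255),(329,201),(285,243))):
    p=blob(t,lo,hi,a)[0][0]; q=blob(s,lo,hi,b)[0][0]
    r=least_squares(lambda X:np.r_[w2pix('top',X)-p,w2pix('side',X)-q],[.58,-.14,.025]); print(nm,r.x.round(4),r.fun.round(2))
E
```

```text
time_s: 8.45
tool_pos: [0.4825, -0.1799, 0.09]
tool_rot: [115.9, 88.2, -35.7]
force: [-0.3, 0.4, 0.8]
grip_width: 0.0242
((334.05804443359375, 80.6792984008789), (66.02125549316406, 70.70305633544922), 2.1452529430389404) [ 0.58653042 -0.14111101  0.025     ]
blue ((226.26126098632812, 66.51438903808594), (66.59688568115234, 72.8819580078125), 161.01589965820312) [ 0.56283072 -0.08087603  0.025     ]
red [ 0.5849 -0.1404  0.0268] [ 0.   -0.08  0.09  0.02]
blueF [ 0.5615 -0.0807  0.0264] [ 0.   -0.12  0.13  0.02]
blueB [ 0.6213 -0.0577  0.0263] [ 0.   -0.15  0.16  0.03]
```

View pics/w7c.png

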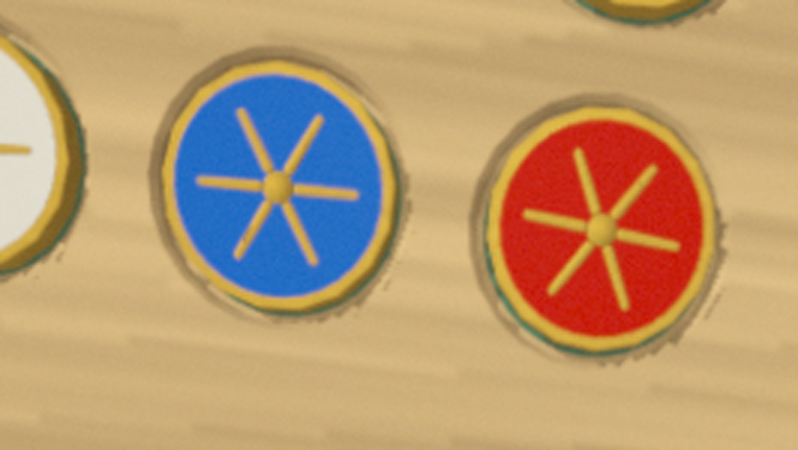

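The crop shows red at crop (601,228), flat, with the recess rim visible all round like the seated blue one. Its triangulated height is 26.8 mm, against 26.3–26.4 mm for the seated blues. I'll lift away and hand in.

```bash
python3 -m pendant '{"xyz":[[-0.01,-0.01,0.05],[0,0,0.04],[0,0,0],[0,0,0]],"turn":[0,0,0,0]}'
python3 -c "
from cell import sign_off
print(sign_off())"
```

```text
time_s: 9.1
tool_pos: [0.4768, -0.1934, 0.191]
tool_rot: [119.2, 87.4, -32.6]
force: [-0.6, 0.6, -0.8]
grip_width: 0.0246
the job is handed in; nothing more can be done
None
```

The red brooch is in the empty recess (front row, on the board's −y side) and lies flat. I pushed it there with the partly open fingertips set about 24 mm apart, without pinching or lifting it. The job was handed in at about 9 s of the 51 s allowed, with the arm clear of everything.

- **Position:** in the wrist close-up the recess rim shows all round the brooch, as it does around the seated blue one next to it. Its centre measures (0.585, −0.140), within about 1 mm of the recess centre.
- **Height:** its triangulated top is at 26.8 mm, against 26.3–26.4 mm for two seated blue brooches. All three read 1–2 mm above the expected 25 mm, which is within the calibration error.
- **Other things:** in the top and side pictures the five other brooches, the pot, jar and tweezers look unmoved.
- **Forces:** every wrist force I read was about 1 N or less.
- **Checks that disagreed:** the detection network scored the black and purple look-alikes above the red brooch, so I chose by colour and position on the board. My last recess measurement during the push failed because the brooch covered the green floor.

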